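# Make up two repair kits on a rocking kit tray

### The arm

A 6-joint arm with a two-finger parallel gripper is mounted at the origin on a cart in front of the work surface, level with it; the furniture and walls round the work are solid. World frame = base frame: x ahead of the robot, y to its left, z up, the work surface at z = 0. Lengths are in m, angles in rad, forces in N, time in s.
With the tool pointing down it reaches from about 0.325 to 0.775 m from the base axis. Payload 9.3 kg.
Tool frame: the origin (TCP) lies on the front face of the gripper's body, between the roots of the fingers; the fingertips stand 73 mm ahead of it and the grasp point (between the pads) lies 54 mm ahead of it; z points along the fingers, y is the direction in which the jaws open and shut (so a half turn about z gives the same grasp; the last joint's range is limited). The gripper opens to 85 mm and grips with 20 to 120 N. Pads are 22 mm wide; open, the fingers measure 114 mm over their backs; the gripper's body (76 mm by 85 mm) begins 54 mm behind the grasp point. The pads swing forward as they close: fully open they stand 13 mm farther back than shut.
Start: joints at [1.063, 0.259, 0.021, 1.334, 0, 1.418], TCP at [0.191, 0.516, 0.304] pointing down, gripper open.
Joint ranges: [-3.04, 3.04], [-0.91, 1.82], [-1.04, 1.36], [-1.92, 1.95], [-1.52, 1.45], [-3.14, 3.14]. Speed limits (rad/s): [2.22, 2.22, 2.79, 3.14, 3.14, 3.14].

### API

Orientations are given as a unit quaternion [w, x, y, z].
In Python, from workcell import robot gives the robot as it stands.
- The arm moves only by the tool apply_moves, never from a script. Its argument "rows" is a list of rows, each a list of 3 entries, a list of its own where there are three numbers: the shift along the world's x, y, z in mm, then the turn, a rotation vector about the world's x, y, z in rad, then the finger opening in mm, from 0 to 85.4. A call has 1 to 8 rows; each row shifts and turns the commanded pose from where the row before left it; what a row does not reach is not made up. A row lasts 1/8 s, in which the tool goes at most 62.5 mm and 10.7 degrees, less where a joint would pass 70% of its speed; a pose out of reach is approached as far as the arm can. A call with a gripper value outside its range is refused whole. The fingers move at their own pace and stop on an object; "newtons" is the grip in N (left out, the last holds). Time passes only in rows, so rows that do not move let the fingers close. It gives the time, the measured TCP pose, the force and the opening at its end, in the units of the state.
- robot.sense(): the state, without advancing time (a new reading comes with each control period).
- robot.snapshot(name): name is "scene" or "side" or "wrist"; returns a dict with "image" (480x640x3 uint8, blue, green, red), "z_map" (480x640 float32, m along the optical axis (not along the pixel's ray), 0 where there is no reading), "camera_matrix" (3x3 intrinsics, pixels), "world_to_cam" (4x4, takes a point from world to camera coordinates); the wrist camera has in their place "T_tool_cam" (4x4, takes a point from camera to tool coordinates, whose origin is the TCP and whose axes are the flange's). Camera axes: x right, y down, z forward; pixel columns grow to the right and rows downward; lengths in m; the calibration is good to about 2 mm. A picture is of the moment at which its call begins: read the wrist's pose just before it.
- robot.finish_job(): hands the job in, once; it reports no verdict.
Trained networks look in a picture, given as the dict that the camera call returned (one of the last four; its "shot" number tells which), for a name from the list of things; names that differ only in an ending like _2 or _b are one class to them, and where a whole thing is asked for, a point or a joint stands for the part that bears it (a point fixed in the world has none). Each returns a list of dicts, best first, with "confidence" (0 to 1); they miss things now and then, are a little off and sometimes report something else, mostly with a low value. They report only what shows in the picture. A call takes as long as a camera call.
- robot.recognise(name, picture): "extent" ([left, top, right, bottom] in pixels, round what is visible of it).
- robot.silhouettes(name, picture): "region" (480x640 bool, what is visible of it) and "extent" ([left, top, right, bottom] in pixels, round what is visible of it).
The state is a dict: "t": time; "q": joint angles; "dq": joint speeds; "joint_torque": joint torques, N m; "ee_pos": TCP position; "orientation": TCP orientation; "contact_force": force on the tool from outside, world axes, zero at the start; "torque": the same for the moment, N m; "width": finger opening in m.
Only numpy, scipy, OpenCV 4.12 (cv2) and the standard library are available. Lean on these libraries where they do the work, as an engineer would, in place of code of your own. Each camera call takes 0.05 s, during which the arm holds its last target.

### The job

Make up two repair kits on the rocking tray: the toothed pinion and the small white carton go on the end of the tray beside the yellow marker, the ball bearing and the grease tin on the end beside the green marker. Load the two ends turn and turn about (never both things of one kit while nothing of the other kit is on the tray) so that it does not tip down, and leave all four lying flat on the deck, the right way up as they lay before, about mid-way along their end, so that the tray stands level.

Things in the scene. Friction and masses are not known exactly. Their poses are not given: they have to be found in the camera images.
- pinion: toothed steel pinion lying flat, hub up: toothed rim 56 mm across and 16 mm high, on it a round hub 30 mm across from 16 to 28 mm high, 0.2 kg. Origin at the centre of its underside, z up. May be gripped by the hub or across the rim. Belongs to the yellow kit.
- white_carton: small white cardboard box lying flat, 51 mm (x) by 60 mm (y), 22 mm high, 0.12 kg. Origin at the centre of its underside, z up. Belongs to the yellow kit. Fits on the tray beside the pinion with its 60 mm side along the tray's y.
- bearing: grey steel ball bearing lying flat, 52 mm across, 15 mm high, 0.14 kg. Origin at the centre of its underside, z up. Belongs to the green kit. (A roll of black tape, 66 mm across, also lies about; it is not part of the job.)
- grease_tin: round flat grease tin, bare steel body with a red lid, 54 mm across, 26 mm high, 0.18 kg. Origin at the centre of its underside, z up. Belongs to the green kit.
- yellow_marker: fixed round yellow plastic marker disc, 32 mm across, 12 mm high, with a boss (18 mm high in all), on the tray's stand just beyond one end of the tray, 74 mm from the middle of that end, on the tray's long centre line. Origin under its centre, 8 mm above the bench. It shows which end gets the yellow kit; which end it stands at varies.
- green_marker: fixed round green plastic marker disc, same size, just beyond the other end of the tray. It shows which end gets the green kit.
- end_a (a point): middle of the lined deck of one end of the aluminium rocking tray; moves with it. Tray 136 mm (x) by 188 mm (y, from end_b to end_a), z up; rims and the rib across its middle are 4 mm thick, 4 mm above the deck; each end is 128 x 88 mm inside. Deck 44 mm above the bench when level. A kit fits side by side along x, each thing 31 mm to either side of this point.
- end_b (a point): the same point of the tray's other end, 92 mm from end_a in -y; same axes. Round the work: a tall test machine at the back left corner of the bench and a wall shelf at the back; come in over the front of the bench, clear of them.
- kit_tray (a joint): tilt of the tray about its middle, about an axis along its x, 12 mm under the deck: 0 level, positive with end_a up, stops at -0.10 and 0.10 rad. A spring (1.6 N m/rad) centres the empty tray; one thing alone tilts it 0.03 to 0.07 rad, a whole kit alone 0.08 or to the stop. Both kits weigh about the same.

How it is judged:
By the outcome, as a careful person would: the job done as asked, in the order asked, and still so for the second after the job is handed in, with the robot touching nothing.
It also fails if it takes over 96 s, if anything falls off the work surface, if the arm or the gripper's body presses on something with over 40 N, if the wrist force passes 120 N, or if a joint passes its speed limit or range.

## Working session

There is one attempt and no reset: what is moved stays moved. The work goes in short steps, Python scripts to look and compute and a tool call to move; the robot and the scene stay as the last step left them, time stands still between calls to the robot, and variables do not carry over. Pictures are saved under pics/ and viewed, and the job is handed in when it is done.

Besides the shell and the picture viewer there is one more tool, called after "Request:" by a JSON object that holds its "method" and its "body". apply_moves: Moves the arm, as the interface text tells. Its arguments: {"type":"object","properties":{"rows":{"type":"array","items":{"type":"array"}},"newtons":{"type":"number"}},"required":["rows"]}

```bash
mkdir -p pics; ls; cat > h.py <<'E'
import numpy as np,cv2
from workcell import robot
def pts(p,mask=None):
    z=p["z_map"];K=p["camera_matrix"]
    m=(z>0) if mask is None else (mask&(z>0))
    v,u=np.nonzero(m);d=z[v,u]
    c=np.stack([(u-K[0,2])/K[0,0]*d,(v-K[1,2])/K[1,1]*d,d,np.ones_like(d)])
    T=np.linalg.inv(p["world_to_cam"]) if "world_to_cam" in p else p["TW"]
    return (T@c)[:3].T
def proj(p,w):
    c=p["world_to_cam"]@np.append(w,1);q=p["camera_matrix"]@c[:3];return q[:2]/q[2]
NAMES=["pinion","white_carton","bearing","grease_tin","yellow_marker","green_marker","end_a"]
E
python3 - <<'E'
from h import *
s=robot.sense();print(s)
for c in ["scene","side"]:
    p=robot.snapshot(c);cv2.imwrite(f"pics/{c}0.png",p["image"])
    for n in NAMES:
        for r in robot.silhouettes(n,p)[:2]:
            P=pts(p,r["region"])
            print(c,n,round(r["confidence"],2),np.round(r["extent"]),len(P),np.round(np.percentile(P,[2,50,98],axis=0),3).tolist() if len(P) else 0)
E
```

```text
pics
{'t': 0.0, 'q': array([ 1.06341847e+00,  2.59195404e-01,  2.07581044e-02,  1.33367916e+00,
       -9.92376539e-06,  1.41815506e+00]), 'dq': array([-0.00068465,  0.000539  , -0.00021378,  0.00101095, -0.00111755,
        0.00201054]), 'joint_torque': array([ 1.45228663e-03, -5.55644882e+01,  3.44531000e+01,  1.36791752e-02,
       -1.83207721e-04, -1.75820595e-06]), 'ee_pos': array([0.19097856, 0.5155872 , 0.30326291]), 'orientation': array([-2.09201310e-04,  1.76439728e-01,  9.84311225e-01, -6.26055342e-04]), 'contact_force': array([ 0.12289685, -0.05971786, -0.34312323]), 'torque': array([ 0.00157252, -0.05803023,  0.02281885]), 'width': 0.08536267237615448}
scene pinion 0.74 [281. 228. 316. 252.] 741 [[0.4, -0.128, -0.002], [0.422, -0.112, 0.015], [0.45, -0.072, 0.028]]
scene white_carton 0.74 [278. 182. 320. 210.] 817 [[0.442, -0.033, 0.003], [0.469, -0.007, 0.02], [0.502, 0.029, 0.023]]
scene bearing 0.92 [336. 195. 366. 217.] 544 [[0.525, -0.09, -0.001], [0.548, -0.068, 0.011], [0.573, -0.041, 0.015]]
scene grease_tin 0.91 [349. 227. 382. 263.] 813 [[0.492, -0.199, 0.001], 
[... 886 characters left out ...]
ing 0.45 [269. 309. 284. 324.] 281 [[0.295, -0.251, 0.009], [0.307, -0.24, 0.02], [0.323, -0.216, 0.028]]
side grease_tin 0.79 [335. 233. 364. 259.] 655 [[0.492, -0.199, 0.003], [0.512, -0.18, 0.024], [0.541, -0.151, 0.028]]
side grease_tin 0.5 [288. 272. 413. 338.] 7835 [[0.307, -0.403, 0.04], [0.402, -0.313, 0.045], [0.499, -0.218, 0.049]]
side yellow_marker 0.73 [267. 310. 286. 327.] 290 [[0.295, -0.251, 0.009], [0.307, -0.24, 0.02], [0.324, -0.221, 0.028]]
side green_marker 0.51 [414. 308. 430. 328.] 256 [[0.483, -0.398, 0.011], [0.494, -0.387, 0.02], [0.511, -0.372, 0.027]]
side end_a 0.76 [285. 274. 412. 339.] 7685 [[0.307, -0.403, 0.042], [0.402, -0.313, 0.045], [0.496, -0.22, 0.049]]
```

View pics/scene0.png

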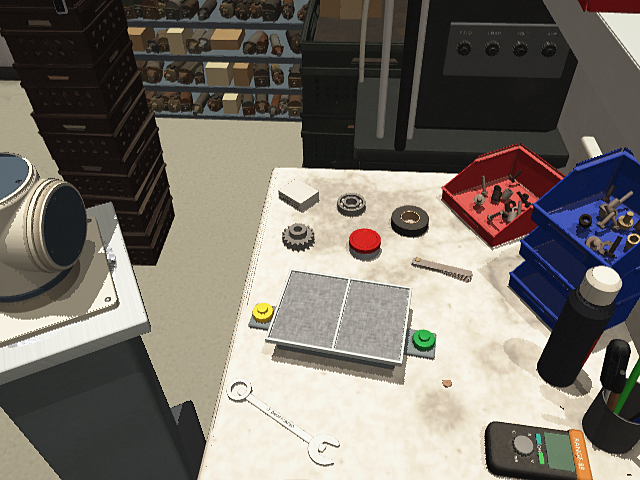

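View pics/side0.png

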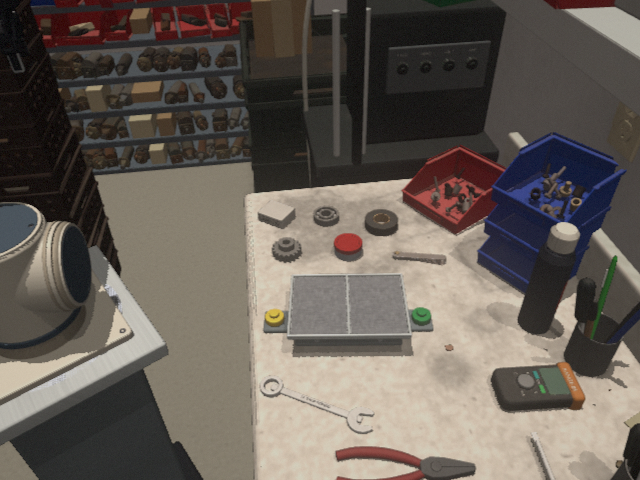

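The scene view shows the carton at (298,195), bearing (351,204), pinion (298,236), red tin (365,242) and tape (410,220). The yellow marker is at (262,313), the tray at (340,315) and the green marker at (424,340). The side view agrees. Next I'll fit their poses.

```bash
cat >> h.py <<'E'
from scipy.optimize import least_squares
def topfit(P,lo,hi):
    Q=P[(P[:,2]>lo)&(P[:,2]<hi)][:,:2].astype(np.float32)
    c,r=cv2.minEnclosingCircle(Q); rect=cv2.minAreaRect(Q*1000)
    return np.round(np.r_[c,r],4),Q.mean(0).round(4),rect,len(Q)
E
python3 - <<'E'
from h import *
for c in ["scene","side"]:
    p=robot.snapshot(c)
    for n,lo,hi in [("pinion",.024,.034),("pinion",.012,.02),("white_carton",.018,.03),("bearing",.011,.02),("grease_tin",.021,.032),("yellow_marker",.008,.03),("green_marker",.008,.03),("end_a",.036,.055)]:
        r=robot.silhouettes(n,p)[0]
        m=cv2.erode(r["region"].astype(np.uint8),np.ones((2,2)))>0
        print(c,n,topfit(pts(p,m),lo,hi))
    P=pts(p);m=(P[:,0]>.3)&(P[:,0]<.7)&(P[:,1]>-.25)&(P[:,1]<.1)&(P[:,2]>-.02)&(P[:,2]<.1)
    P=P[m];S=1000
    im=np.zeros((350,400),np.uint8)
    for x,y,z in P: im[int((0.1-y)*S)-1,int((x-.3)*S)]=np.clip(z*6000,0,255)
    cv2.imwrite(f"pics/top_{c}.png",cv2.dilate(im,np.ones((3,3))))
    for x in (P[:,2],): print("bench z",np.median(x))
p=robot.snapshot("wrist");cv2.imwrite("pics/w0.png",p["image"]);print(p["T_tool_cam"].round(3),p["camera_matrix"])
E
```

```text
scene pinion (array([ 0.4258, -0.1034,  0.0159]), array([ 0.4257, -0.1037], dtype=float32), ((425.8494873046875, -103.66889190673828), (26.890480041503906, 29.330896377563477), 81.04021453857422), 136)
scene pinion (array([ 0.4255, -0.1032,  0.0278]), array([ 0.4236, -0.1103], dtype=float32), ((424.5168762207031, -107.5982894897461), (43.16223907470703, 53.53849411010742), 73.8806381225586), 307)
scene white_carton (array([ 0.4713, -0.0007,  0.0353]), array([ 0.4716, -0.0028], dtype=float32), ((472.1512451171875, -1.301513671875), (48.701751708984375, 57.92535400390625), 22.638103485107422), 477)
scene bearing (array([ 0.5499, -0.0655,  0.0262]), array([ 0.5495, -0.0677], dtype=float32), ((550.4006958007812, -66.00674438476562), (50.894691467285156, 47.45242691040039), 33.9736213684082), 239)
scene grease_tin (array([ 0.5182, -0.1746,  0.0272]), array([ 0.5177, -0.175 ], dtype=float32), ((517.707275390625, -174.38235473632812), (50.28629684448242, 53.09177017211914), 81.16401672363281), 546)
scene yellow_marker (array([ 0.4723, -0.002 ,  0.0363]), array([ 0.47  , -0.0067], dtype=floa
[... 1751 characters left out ...]
325195), 245)
side green_marker (array([ 0.4975, -0.3849,  0.0153]), array([ 0.4945, -0.3869], dtype=float32), ((496.7522888183594, -386.0543518066406), (24.95627784729004, 29.54059600830078), 43.256710052490234), 249)
side end_a (array([ 0.4034, -0.31  ,  0.114 ]), array([ 0.4017, -0.3144], dtype=float32), ((405.2950134277344, -309.5395202636719), (139.9293212890625, 186.56268310546875), 51.847137451171875), 7566)
bench z 0.0009801402496107947
[[-0.001 -0.965 -0.26   0.065]
 [ 1.    -0.002  0.     0.001]
 [-0.001 -0.26   0.965 -0.069]
 [ 0.     0.     0.     1.   ]] [[333.4598156    0.         318.4707821 ]
 [  0.         333.4598156  241.85981273]
 [  0.           0.           1.        ]]
```

View pics/top_scene.png

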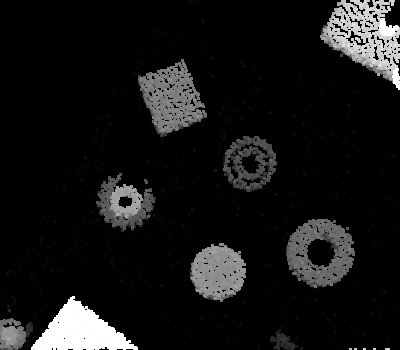

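View pics/w0.png

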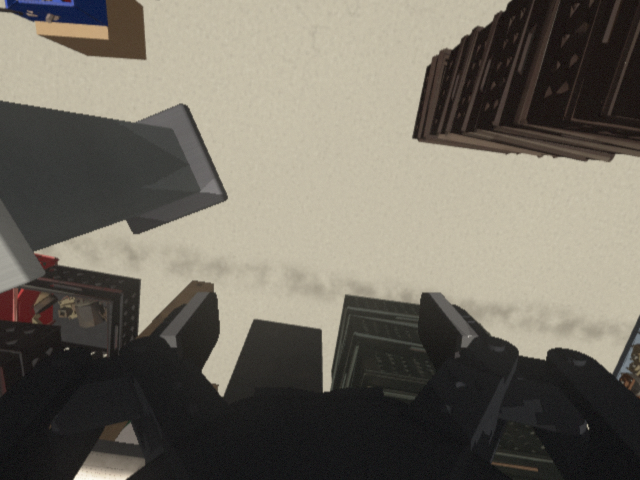

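```bash
cat > tip.py <<'E'
from h import *
p=robot.snapshot("wrist");p["TW"]=p["T_tool_cam"]
P=pts(p);m=(P[:,2]<.12)&(P[:,2]>.02)&(abs(P[:,0])<.03)&(abs(P[:,1])<.075)
Q=P[m]
for s in (-1,1):
    q=Q[Q[:,1]*s>0]; print(s,len(q),"tip z",np.percentile(q[:,2],[90,98,100]).round(4), "y of tip region",np.percentile(q[q[:,2]>q[:,2].max()-.008][:,1],[0,50,100]).round(4),"x",np.percentile(q[q[:,2]>q[:,2].max()-.008][:,0],[0,100]).round(4))
print(robot.sense()["width"])
E
python3 tip.py
```

```text
-1 3133 tip z [0.0529 0.058  0.0606] y of tip region [-0.0538 -0.0414 -0.0408] x [-0.0123  0.0105]
1 3146 tip z [0.0528 0.0579 0.0604] y of tip region [0.0436 0.0441 0.0561] x [-0.0121  0.0104]
0.08553141398488995
```

Request:
{"method": "apply_moves", "body": {"rows": [[[0, -62, 0], [0, 0, 0.118], 60], [[20, -58, 0], [0, 0, 0.118], 60], [[30, -54, 0], [0, 0, 0.118], 60], [[40, -46, 0], [0, 0, 0], 60], [[40, -46, 0], [0, 0, 0], 60], [[40, -46, 0], [0, 0, 0], 60], [[40, -46, -20], [0, 0, 0], 60], [[40, -46, -20], [0, 0, 0], 60]], "newtons": 40}}

```text
t: 2.8
ee_pos: [0.4402, 0.1123, 0.2649]
orientation: [0.001, 0.001, 1.0, 0.0]
contact_force: [1.0, 0.7, 1.3]
width: 0.0599
```

```bash
python3 tip.py
```

```text
-1 3238 tip z [0.0585 0.0649 0.0684] y of tip region [-0.0407 -0.0292 -0.0288] x [-0.0126  0.01  ]
1 3254 tip z [0.0584 0.0646 0.0685] y of tip region [0.0306 0.0309 0.0423] x [-0.0127  0.0098]
0.06018924310626667
```

Request:
{"method": "apply_moves", "body": {"rows": [[[28, -45, -25], [0, 0, 0], 66], [[28, -45, -25], [0, 0, 0], 66], [[28, -45, -25], [0, 0, 0], 66], [[25.5, -42.3, -25], [0, 0, 0], 66], [[0, 0, -25], [0, 0, 0], 66], [[0, 0, 0], [0, 0, 0], 66]]}}

```text
t: 3.6
ee_pos: [0.5476, -0.0634, 0.1382]
orientation: [-0.002, 0.001, 1.0, 0.001]
contact_force: [0.1, 0.5, 0.2]
width: 0.0657
```

```bash
cat >> h.py <<'E'
from scipy.spatial.transform import Rotation as Ro
def tw():
    s=robot.sense();q=s["orientation"];T=np.eye(4);T[:3,:3]=Ro.from_quat([q[1],q[2],q[3],q[0]]).as_matrix();T[:3,3]=s["ee_pos"];return T
def wsnap():
    T=tw();p=robot.snapshot("wrist");p["TW"]=T@p["T_tool_cam"];return p
def yaw():
    y=tw()[:3,1];return np.degrees(np.arctan2(y[1],y[0]))%180
E
python3 - <<'E'
from h import *
p=wsnap();cv2.imwrite("pics/w1.png",p["image"])
print(robot.sense()["ee_pos"],yaw())
for r in robot.silhouettes("bearing",p)[:2]:
    print(r["confidence"],topfit(pts(p,r["region"]),.011,.022))
E
```

```text
[ 0.54811077 -0.06306543  0.13962752] 89.94341420881287
0.7 (array([ 0.5524, -0.0621,  0.0262]), array([ 0.5515, -0.0622], dtype=float32), ((552.1310424804688, -62.13555908203125), (51.65206527709961, 51.54923629760742), 61.55491256713867), 3349)
```

View pics/w1.png

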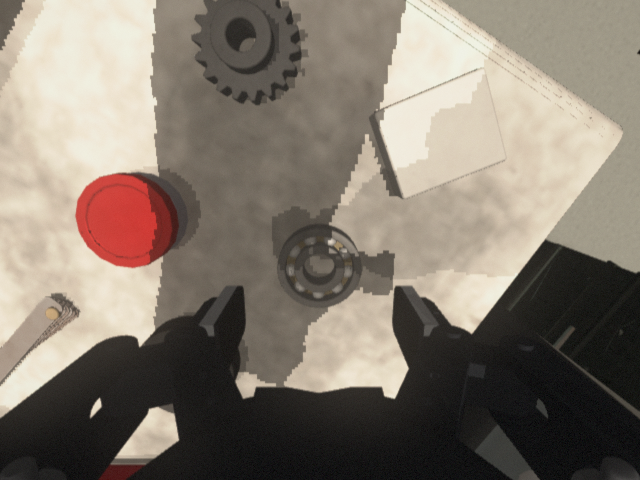

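Bearing at (319,264) is centred between the fingers, and a slight x correction is needed. I'll descend and grip.

Request:
{"method": "apply_moves", "body": {"rows": [[[3, 0, -30], [0, 0, 0], 66], [[0, 0, -30], [0, 0, 0], 66], [[0, 0, -5], [0, 0, 0], 66], [[0, 0, 0], [0, 0, 0], 45], [[0, 0, 0], [0, 0, 0], 40], [[0, 0, 0], [0, 0, 0], 40], [[0, 0, 0], [0, 0, 0], 40]]}}

```text
t: 4.58
ee_pos: [0.5522, -0.0632, 0.0765]
orientation: [0.001, 0.0, 1.0, -0.0]
contact_force: [-1.0, 2.0, 7.0]
width: 0.0498
```

```bash
python3 - <<'E'
from h import *
p=wsnap();cv2.imwrite("pics/w2.png",p["image"])
s=robot.sense();print(s["ee_pos"],yaw(),s["contact_force"],s["width"],s["q"])
E
```

```text
[ 0.55212872 -0.06314417  0.07647479] 89.96455116998719 [-2.06729133  2.10721585  8.28648768] 0.04945696341212459 [-2.65019860e-01  4.30512000e-01 -3.46890391e-01  7.91019902e-01
  3.53775228e-04 -2.64401074e-01]
```

View pics/w2.png

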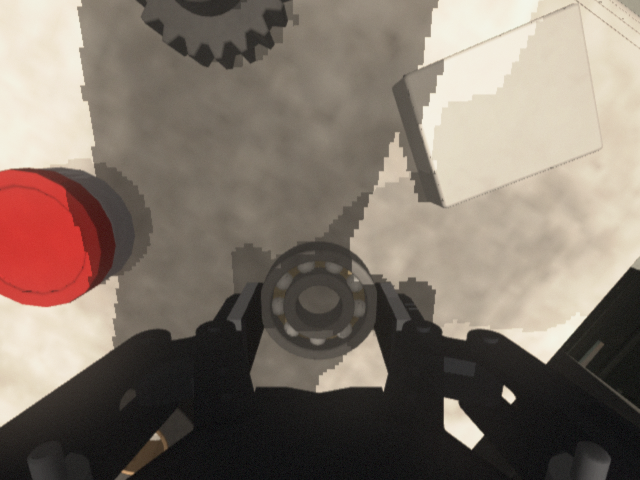

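Request:
{"method": "apply_moves", "body": {"rows": [[[0, 0, 15], [0, 0, 0], 40], [[0, 0, 40], [0, 0, 0], 40], [[0, 0, 40], [0, 0, 0], 40], [[0, 0, 0], [0, 0, 0], 40]]}}

```text
t: 5.12
ee_pos: [0.5529, -0.0635, 0.174]
orientation: [0.003, 0.0, 1.0, -0.001]
contact_force: [-0.1, -0.1, -1.7]
width: 0.0494
```

```bash
cat > held.py <<'E'
from h import *
import sys
name=sys.argv[1]
p=robot.snapshot("wrist");p["TW"]=p["T_tool_cam"];cv2.imwrite(f"pics/{sys.argv[2]}.png",p["image"])
s=robot.sense();print(s["ee_pos"].round(4),"yaw",yaw().round(2),s["contact_force"].round(1),s["width"])
for r in robot.silhouettes(name,p)[:2]:
    P=pts(p,r["region"]);P=P[P[:,2]<.09]
    if len(P)<20: continue
    print(r["confidence"],r["extent"],np.percentile(P,[2,50,98],axis=0).round(4).tolist())
    t=np.percentile(P[:,2],5);print("top z",t);Q=P[P[:,2]<t+.006]
    A=np.c_[Q[:,:2],np.ones(len(Q))];k=np.linalg.lstsq(A,Q[:,2],rcond=None)[0];print("slope",k.round(3))
    print(topfit(Q,0,.1))
E
python3 held.py bearing w3
```

```text
[ 0.552  -0.0634  0.172 ] yaw 89.95 [-0.3  0.  -2.4] 0.04935842620702538
0.69 [259.8, 241.4, 375.6, 357.4] [[-0.023, -0.0217, 0.0611], [0.0007, 0.0011, 0.0629], [0.0249, 0.0234, 0.0735]]
top z 0.06135679601161364
slope [-0.006 -0.002  0.063]
(array([-0.0004,  0.001 ,  0.0264]), array([0.0007, 0.0009], dtype=float32), ((-0.28524017333984375, 0.9480247497558594), (52.21344757080078, 49.85325241088867), 1.1536351442337036), 7906)
```

View pics/w3.png

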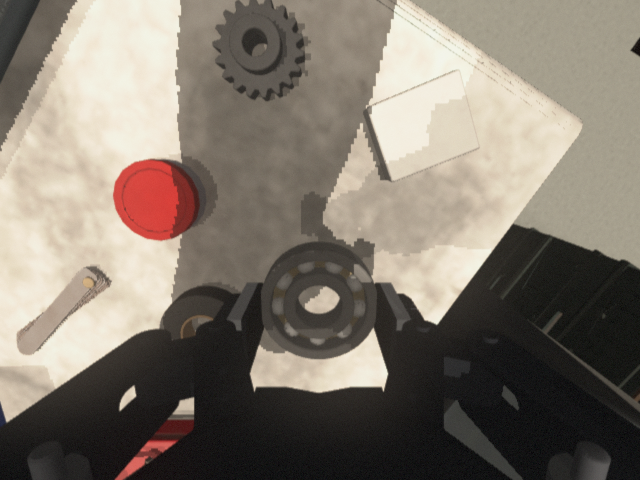

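Request:
{"method": "apply_moves", "body": {"rows": [[[-15, -42, 10], [0, 0, 0.1513], 40], [[-16, -42, 10], [0, 0, 0.1513], 40], [[-15, -42, 10], [0, 0, 0.1513], 40], [[-16, -42, 10], [0, 0, 0.1513], 40], [[-15, -42, 0], [0, 0, 0.1513], 40], [[-16, -41.5, 0], [0, 0, 0.1513], 40], [[0, 0, 0], [0, 0, 0], 40], [[0, 0, 0], [0, 0, 0], 40]]}}

```text
t: 6.22
ee_pos: [0.4581, -0.3144, 0.2089]
orientation: [-0.0, -0.437, 0.899, 0.001]
contact_force: [0.2, -0.3, -1.7]
width: 0.0498
```

```bash
cat > tray.py <<'E'
from h import *
import sys
p=wsnap();cv2.imwrite(f"pics/{sys.argv[1]}.png",p["image"])
s=robot.sense();print(s["ee_pos"].round(4),"yaw",yaw().round(2),s["contact_force"].round(1),s["width"])
for n in ["end_a","green_marker","yellow_marker"]:
  for r in robot.silhouettes(n,p)[:1]:
    P=pts(p,r["region"]);print(n,r["confidence"],np.round(r["extent"]),topfit(P,.008 if "m" in n else .034,.06))
    if n=="end_a":
        Q=P[(P[:,2]>.03)&(P[:,2]<.06)];A=np.c_[Q[:,:2],np.ones(len(Q))]
        for i in range(5):
            k=np.linalg.lstsq(A,Q[:,2],rcond=None)[0];e=Q[:,2]-A@k;g=abs(e)<.002;Q=Q[g];A=A[g]
        d=np.array([.788,-.616]);print("slope toward green",k[:2]@d,"z ctr",k@[.4035,-.311,1], "G",k@[.4397,-.3393,1],"Y",k@[.3673,-.2827,1])
E
python3 tray.py w4
```

```text
[ 0.4584 -0.314   0.2092] yaw 141.92 [ 0.5 -0.1 -2.4] 0.04946338730077737
end_a 0.83 [244. 104. 536. 292.] (array([ 0.4056, -0.3083,  0.1141]), array([ 0.3956, -0.3133], dtype=float32), ((406.0509948730469, -307.84564208984375), (135.7467498779297, 188.54739379882812), 52.007713317871094), 46622)
slope toward green 7.290916518171315e-05 z ctr 0.04387181625755118 G 0.04387516520843105 Y 0.043868467306671315
green_marker 0.65 [204. 178. 246. 222.] (array([ 0.5022, -0.3816,  0.0175]), array([ 0.4987, -0.3816], dtype=float32), ((500.5164489746094, -380.87939453125), (32.66617965698242, 30.922744750976562), 67.72149658203125), 1310)
yellow_marker 0.92 [514. 182. 550. 222.] (array([ 0.3191, -0.2387,  0.0244]), array([ 0.3116, -0.2352], dtype=float32), ((316.7096862792969, -238.9580841064453), (31.198684692382812, 43.3994255065918), 44.481910705566406), 1054)
```

View pics/w4.png

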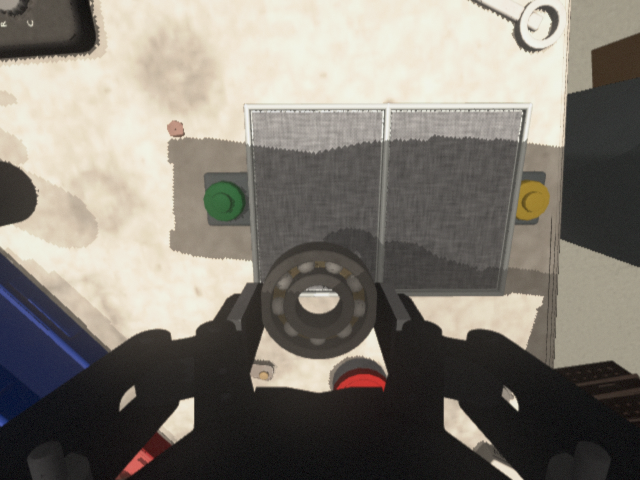

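Request:
{"method": "apply_moves", "body": {"rows": [[[2.4, 1.6, -30], [0, 0, 0], 40], [[0, 0, -30], [0, 0, 0], 40], [[0, 0, -18], [0, 0, 0], 40], [[0, 0, -7], [0, 0, 0], 40], [[0, 0, -2], [0, 0, 0], 40], [[0, 0, -2], [0, 0, 0], 40], [[0, 0, 0], [0, 0, 0], 40]]}}

```text
t: 7.3
ee_pos: [0.4611, -0.3132, 0.1214]
orientation: [0.0, -0.438, 0.899, -0.0]
contact_force: [-0.0, 0.3, -1.6]
width: 0.0493
```

```bash
python3 tray.py w5
```

```text
[ 0.4611 -0.3132  0.1214] yaw 141.97 [ 0.5  0.4 -1.4] 0.04970641264348409
end_a 0.64 [201.  61. 640. 363.] (array([ 0.4057, -0.3081,  0.1151]), array([ 0.3931, -0.3175], dtype=float32), ((405.8458557128906, -307.6026306152344), (136.07870483398438, 189.32835388183594), 51.871917724609375), 106136)
slope toward green 0.00033687063182668355 z ctr 0.04388854516184271 G 0.043904020214568296 Y 0.04387307010911712
green_marker 0.75 [151. 187. 215. 251.] (array([ 0.4963, -0.375 ,  0.0232]), array([ 0.4981, -0.3815], dtype=float32), ((499.1636047363281, -377.3201904296875), (35.30512237548828, 38.656044006347656), 40.599037170410156), 2897)
yellow_marker 0.55 [635. 226. 640. 247.] (array([ 0.317 , -0.2283,  0.0086]), array([ 0.3174, -0.2267], dtype=float32), ((317.0749816894531, -228.2940216064453), (16.907297134399414, 4.198381423950195), 88.11183166503906), 76)
```

View pics/w5.png

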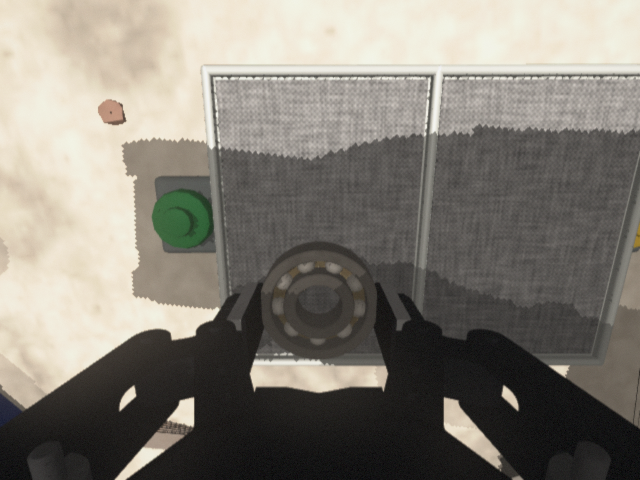

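Request:
{"method": "apply_moves", "body": {"rows": [[[-0.5, -0.5, -1.5], [0, 0, 0], 40], [[0, 0, -1.5], [0, 0, 0], 40], [[0, 0, 0], [0, 0, 0], 40]]}}

```text
t: 7.88
ee_pos: [0.461, -0.314, 0.1184]
orientation: [0.0, -0.438, 0.899, -0.001]
contact_force: [3.1, -1.1, 5.7]
width: 0.0494
```

```bash
python3 tray.py w6
```

```text
[ 0.461  -0.314   0.1184] yaw 141.97 [3.6 0.1 4.7] 0.04933620147095868
end_a 0.65 [206.  61. 640. 380.] (array([ 0.4075, -0.3088,  0.1141]), array([ 0.3929, -0.3169], dtype=float32), ((407.159912109375, -308.2955322265625), (136.86489868164062, 187.80459594726562), 51.96621322631836), 107838)
slope toward green -0.07717114874838639 z ctr 0.043966824057487 G 0.04042157873665737 Y 0.04751206937831664
green_marker 0.72 [149. 190. 217. 250.] (array([ 0.5003, -0.3818,  0.016 ]), array([ 0.4979, -0.3815], dtype=float32), ((499.9108581542969, -381.8719177246094), (30.463794708251953, 30.899765014648438), 32.237300872802734), 2994)
yellow_marker 0.37 [202.  59. 640. 376.] (array([ 0.4063, -0.309 ,  0.1149]), array([ 0.3931, -0.3169], dtype=float32), ((411.0036315917969, -311.4080810546875), (136.9373779296875, 197.91331481933594), 52.04413604736328), 108378)
```

Request:
{"method": "apply_moves", "body": {"rows": [[[0, 0, 1.5], [0, 0, 0], 40], [[0, 0, 0], [0, 0, 0], 52], [[0, 0, 0], [0, 0, 0], 57], [[0, 0, 0], [0, 0, 0], 60], [[0, 0, 5], [0, 0, 0], 61], [[0, 0, 15], [0, 0, 0], 61], [[0, 0, 40], [0, 0, 0], 61]]}}

```text
t: 8.95
ee_pos: [0.4599, -0.3131, 0.1796]
orientation: [-0.001, -0.438, 0.899, 0.001]
contact_force: [1.2, 0.1, 0.7]
width: 0.061
```

```bash
python3 tray.py w7; python3 - <<'E'
from h import *
p=wsnap()
for r in robot.silhouettes("bearing",p)[:1]:
    P=pts(p,r["region"]);print(r["confidence"],topfit(P,.05,.07),P[:,2].max())
E
```

```text
[ 0.4614 -0.3144  0.1858] yaw 141.97 [ 0.6 -1.   4.5] 0.06113349820812679
end_a 0.98 [236.  90. 570. 313.] (array([ 0.4059, -0.3087,  0.1142]), array([ 0.3958, -0.3121], dtype=float32), ((406.7203369140625, -308.2749938964844), (136.1951141357422, 188.20176696777344), 51.88655090332031), 61833)
slope toward green -0.04396305798586364 z ctr 0.043909368511018995 G 0.04188970394162643 Y 0.045929033080411574
green_marker 0.75 [190. 182. 239. 227.] (array([ 0.502 , -0.381 ,  0.0177]), array([ 0.4986, -0.3814], dtype=float32), ((500.57183837890625, -381.11468505859375), (32.47822952270508, 31.054752349853516), 64.65789794921875), 1670)
yellow_marker 0.57 [550. 184. 577. 227.] (array([ 0.3163, -0.2393,  0.0221]), array([ 0.3098, -0.2336], dtype=float32), ((310.97265625, -239.4532012939453), (27.382766723632812, 41.68844985961914), 6.254079818725586), 984)
0.78 (array([ 0.4612, -0.3139,  0.0262]), array([ 0.4606, -0.3141], dtype=float32), ((460.9810485839844, -313.9652099609375), (51.462623596191406, 51.12620162963867), 19.54698944091797), 4178) 0.05931260728662735
```

View pics/w7.png

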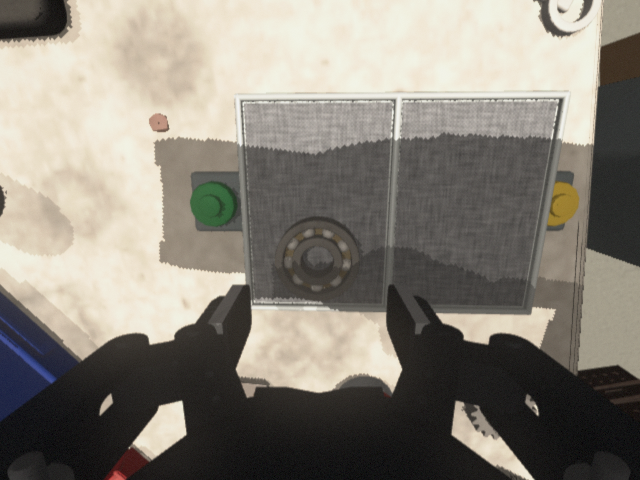

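Request:
{"method": "apply_moves", "body": {"rows": [[[-8, 53, 0], [0, 0, 0], 55], [[-8, 53, 0], [0, 0, 0], 55], [[-8, 53, -15], [0, 0, 0], 55], [[-9, 54, -15], [0, 0, 0], 55], [[0, 0, 0], [0, 0, 0], 55], [[0, 0, 0], [0, 0, 0], 55]]}}

```text
t: 10.0
ee_pos: [0.4276, -0.1006, 0.1493]
orientation: [-0.0, -0.438, 0.899, -0.0]
contact_force: [-0.0, 0.7, -0.2]
width: 0.0549
```

```bash
python3 - <<'E'
from h import *
p=wsnap();cv2.imwrite("pics/w8.png",p["image"])
s=robot.sense();print(s["ee_pos"],yaw(),s["width"])
for r in robot.silhouettes("pinion",p)[:1]:
    P=pts(p,r["region"]);print(r["confidence"],topfit(P,.023,.035),topfit(P,.01,.02))
E
```

```text
[ 0.42779314 -0.10110069  0.14940859] 141.960247325074 0.05495674542760292
0.79 (array([ 0.4284, -0.1003,  0.0152]), array([ 0.4279, -0.1007], dtype=float32), ((428.37060546875, -100.23114013671875), (29.86941146850586, 29.29389190673828), 50.853179931640625), 1498) (array([ 0.4283, -0.1001,  0.028 ]), array([ 0.4261, -0.1029], dtype=float32), ((428.0906066894531, -100.50421905517578), (55.07433319091797, 54.6317024230957), 84.2745132446289), 3165)
```

View pics/w8.png

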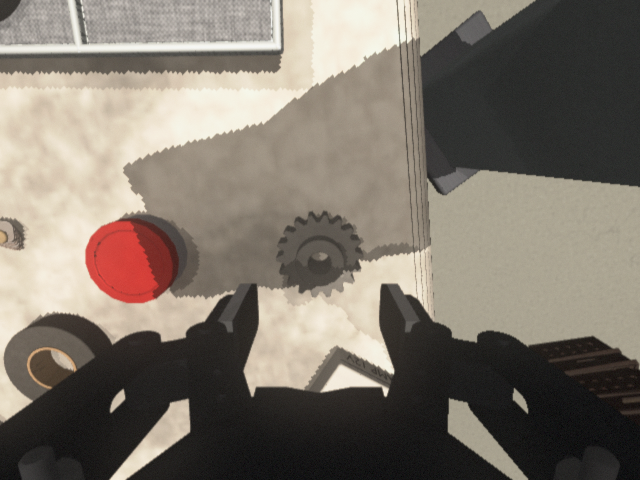

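The pinion sits at (320,258), centred between the fingers. I'll grip it by the hub.

Request:
{"method": "apply_moves", "body": {"rows": [[[0.5, 0.5, -30], [0, 0, 0], 55], [[0, 0, -22], [0, 0, 0], 55], [[0, 0, -5], [0, 0, 0], 55], [[0, 0, 0], [0, 0, 0], 30], [[0, 0, 0], [0, 0, 0], 20], [[0, 0, 0], [0, 0, 0], 20], [[0, 0, 0], [0, 0, 0], 20]]}}

```text
t: 10.98
ee_pos: [0.4284, -0.1005, 0.0932]
orientation: [0.0, -0.438, 0.899, -0.001]
contact_force: [-0.3, -2.5, 6.4]
width: 0.027
```

Request:
{"method": "apply_moves", "body": {"rows": [[[0, 0, 15], [0, 0, 0], 20], [[0, 0, 40], [0, 0, 0], 20], [[0, 0, 45], [0, 0, 0], 20], [[0, 0, 0], [0, 0, 0], 20]], "newtons": 50}}

```text
t: 11.48
ee_pos: [0.4291, -0.1004, 0.1952]
orientation: [0.002, -0.438, 0.899, -0.002]
contact_force: [0.9, -0.4, -2.4]
width: 0.0267
```

```bash
python3 held.py pinion w9
```

```text
[ 0.4283 -0.1001  0.1934] yaw 141.98 [ 0.1  0.5 -2.7] 0.02663965026081754
0.9 [263.9, 229.5, 377.7, 343.2] [[-0.0231, -0.0239, 0.065], [0.0091, -0.0005, 0.0773], [0.0251, 0.0231, 0.088]]
top z 0.0653365235986105
slope [0.017 0.002 0.066]
(array([-0.0003, -0.0004,  0.0155]), array([ 0.0006, -0.0008], dtype=float32), ((-0.23094463348388672, -0.8870944976806641), (30.55352210998535, 26.182559967041016), 2.116593599319458), 2701)
```

View pics/w9.png

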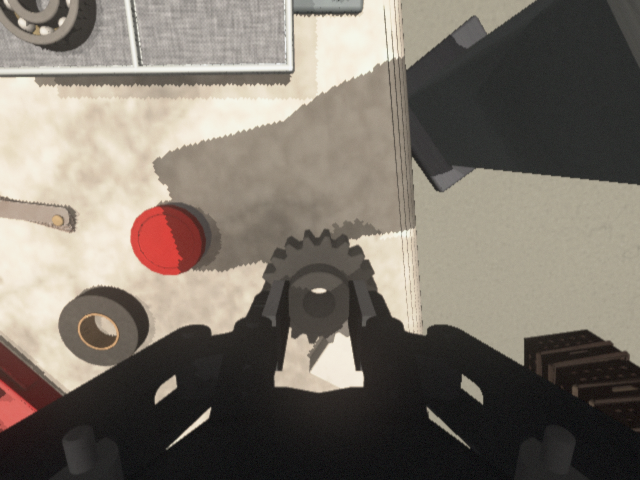

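Request:
{"method": "apply_moves", "body": {"rows": [[[-13, -52, 0], [0, 0, 0], 20], [[-13, -52, 0], [0, 0, 0], 20], [[-13.7, -51.7, 0], [0, 0, 0], 20], [[0, 0, -25], [0, 0, 0], 20], [[0, 0, -20], [0, 0, 0], 20], [[0, 0, -5], [0, 0, 0], 20], [[0, 0, -2], [0, 0, 0], 20], [[0, 0, 0], [0, 0, 0], 20]]}}

```text
t: 12.58
ee_pos: [0.3884, -0.2557, 0.1407]
orientation: [0.0, -0.438, 0.899, -0.0]
contact_force: [-0.3, -0.5, -1.4]
width: 0.0267
```

```bash
python3 tray.py w10
```

```text
[ 0.3885 -0.2558  0.1408] yaw 141.99 [-0.8  0.7 -2.6] 0.026747361899509554
end_a 0.66 [ 14.  71. 432. 346.] (array([ 0.4068, -0.3082,  0.115 ]), array([ 0.3945, -0.3238], dtype=float32), ((406.75933837890625, -308.42059326171875), (136.23179626464844, 188.56256103515625), 52.01954650878906), 78466)
slope toward green -0.043135541355712716 z ctr 0.04392874818179755 G 0.04194709941898483 Y 0.04591039694461027
green_marker 0.71 [  5. 184.  51. 238.] (array([ 0.4929, -0.3814,  0.0234]), array([ 0.5004, -0.3831], dtype=float32), ((495.7677917480469, -378.5675354003906), (31.612855911254883, 41.720542907714844), 54.383609771728516), 1533)
yellow_marker 0.82 [416. 184. 473. 237.] (array([ 0.3117, -0.2344,  0.0161]), array([ 0.3126, -0.2363], dtype=float32), ((312.0191650390625, -234.86927795410156), (30.507781982421875, 30.9685115814209), 68.57563781738281), 2352)
```

View pics/w10.png

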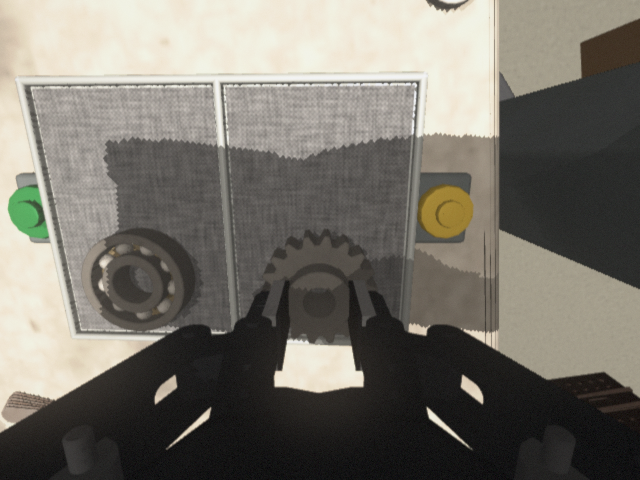

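Request:
{"method": "apply_moves", "body": {"rows": [[[0, 0, -2], [0, 0, 0], 20], [[0, 0, -2], [0, 0, 0], 20], [[0, 0, 0], [0, 0, 0], 20]]}}

```text
t: 13.15
ee_pos: [0.388, -0.2556, 0.1365]
orientation: [-0.0, -0.438, 0.899, 0.0]
contact_force: [-2.6, 2.1, 5.2]
width: 0.0271
```

```bash
python3 tray.py w11|head -3
```

```text
[ 0.388  -0.2556  0.1366] yaw 141.97 [-2.4  2.4  6. ] 0.026478410926605474
end_a 0.79 [  0.  70. 428. 350.] (array([ 0.4063, -0.308 ,  0.1153]), array([ 0.3964, -0.3259], dtype=float32), ((405.9501647949219, -307.86566162109375), (136.26805114746094, 188.89068603515625), 51.94401168823242), 83275)
slope toward green 0.028622619595913324 z ctr 0.04393157784104307 G 0.045246501010289014 Y 0.04261665467179712
```

Request:
{"method": "apply_moves", "body": {"rows": [[[0, 0, 0.7], [0, 0, 0], 26], [[0, 0, 0], [0, 0, 0], 32], [[0, 0, 0], [0, 0, 0], 38], [[0, 0, 0], [0, 0, 0], 44], [[0, 0, 10], [0, 0, 0], 48], [[0, 0, 40], [0, 0, 0], 55], [[0, 0, 0], [0, 0, 0], 66]]}}

```text
t: 14.22
ee_pos: [0.3892, -0.2567, 0.1901]
orientation: [0.001, -0.438, 0.899, -0.002]
contact_force: [-0.5, -0.8, -0.7]
width: 0.066
```

```bash
python3 tray.py w12|head -3; python3 - <<'E'
from h import *
p=wsnap()
for n,lo,hi in (("bearing",.052,.065),("pinion",.066,.08)):
  for r in robot.silhouettes(n,p)[:1]:
    P=pts(p,r["region"]);print(n,r["confidence"],topfit(P,lo,hi),P[:,2].max())
E
```

```text
[ 0.3887 -0.2562  0.1886] yaw 141.97 [-0.3 -0.1 -0.3] 0.06617368483069865
end_a 0.94 [ 87.  93. 404. 305.] (array([ 0.4063, -0.3078,  0.115 ]), array([ 0.3979, -0.3194], dtype=float32), ((406.0290832519531, -307.8791198730469), (136.3016815185547, 188.69540405273438), 52.03617858886719), 50546)
slope toward green 0.016197433837696736 z ctr 0.043923405227100906 G 0.04466751490479301 Y 0.04317929554940882
bearing 0.79 (array([ 0.4599, -0.313 ,  0.0264]), array([ 0.4591, -0.3135], dtype=float32), ((459.6858825683594, -312.81414794921875), (51.75495910644531, 51.83198165893555), 25.594934463500977), 4572) 0.061605156377185444
pinion 0.89 (array([ 0.3883, -0.2555,  0.0152]), array([ 0.3881, -0.2561], dtype=float32), ((388.49749755859375, -255.65673828125), (29.44749641418457, 29.45737075805664), 39.32449722290039), 1604) 0.07308533247792653
```

View pics/w12.png

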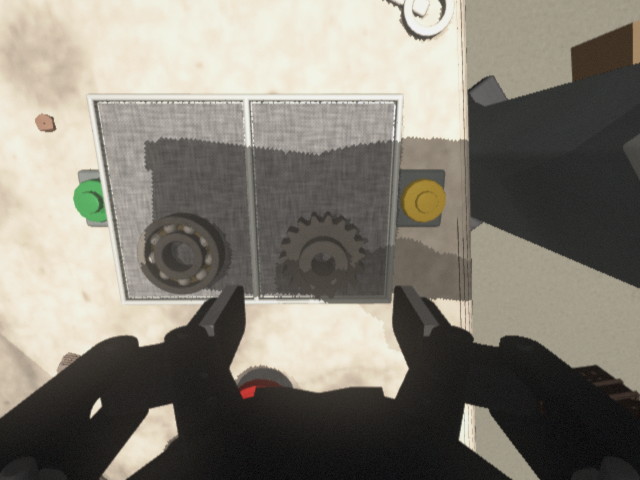

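Request:
{"method": "apply_moves", "body": {"rows": [[[45, 28, 0], [0, 0, 0], 70], [[45, 28, 0], [0, 0, 0], 70], [[41.8, 28.6, -25], [0, 0, 0], 70], [[0, 0, -20], [0, 0, 0], 70], [[0, 0, 0], [0, 0, 0], 70], [[0, 0, 0], [0, 0, 0], 70]]}}

```text
t: 15.32
ee_pos: [0.5199, -0.1715, 0.1425]
orientation: [-0.0, -0.438, 0.899, -0.0]
contact_force: [-0.5, 0.1, 0.5]
width: 0.0705
```

```bash
python3 - <<'E'
from h import *
p=wsnap();cv2.imwrite("pics/w13.png",p["image"])
s=robot.sense();print(s["ee_pos"],yaw(),s["width"])
for r in robot.silhouettes("grease_tin",p)[:1]:
    P=pts(p,r["region"]);print(r["confidence"],topfit(P,.022,.035))
E
```

```text
[ 0.51996239 -0.1717147   0.14289419] 141.9200773724163 0.06994414732363192
0.75 (array([ 0.5205, -0.1712,  0.027 ]), array([ 0.5199, -0.172 ], dtype=float32), ((520.4669189453125, -171.36459350585938), (53.44944381713867, 52.80575180053711), 24.208099365234375), 6047)
```

View pics/w13.png

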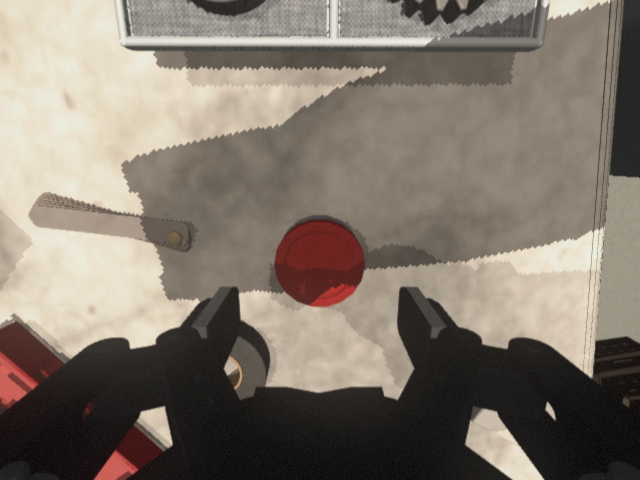

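Request:
{"method": "apply_moves", "body": {"rows": [[[0.5, 0.3, -30], [0, 0, 0], 70], [[0, 0, -28], [0, 0, 0], 70], [[0, 0, -6], [0, 0, 0], 70], [[0, 0, 0], [0, 0, 0], 50], [[0, 0, 0], [0, 0, 0], 44], [[0, 0, 0], [0, 0, 0], 44], [[0, 0, 0], [0, 0, 0], 44]]}}

```text
t: 16.3
ee_pos: [0.521, -0.1712, 0.0792]
orientation: [0.0, -0.438, 0.899, -0.001]
contact_force: [-0.9, -0.3, 6.7]
width: 0.0521
```

Request:
{"method": "apply_moves", "body": {"rows": [[[0, 0, 15], [0, 0, 0], 44], [[0, 0, 40], [0, 0, 0], 44], [[0, 0, 45], [0, 0, 0], 44], [[0, 0, 0], [0, 0, 0], 44]]}}

```text
t: 16.8
ee_pos: [0.5218, -0.1714, 0.1823]
orientation: [0.002, -0.438, 0.899, -0.003]
contact_force: [0.7, -0.9, -2.2]
width: 0.0522
```

```bash
python3 held.py grease_tin w14
```

```text
[ 0.521  -0.1711  0.1802] yaw 141.98 [-0.8 -0.  -2.9] 0.05188779547373094
0.76 [256.0, 236.5, 383.6, 371.4] [[-0.023, -0.0242, 0.053], [0.0034, -0.0006, 0.0547], [0.026, 0.0227, 0.0722]]
top z 0.053240800219973135
slope [0.006 0.    0.055]
(array([ 0.    , -0.0002,  0.0276]), array([ 0.0016, -0.0008], dtype=float32), ((0.12586593627929688, -0.8852272033691406), (52.15611267089844, 53.75660705566406), 88.52934265136719), 12441)
```

View pics/w14.png

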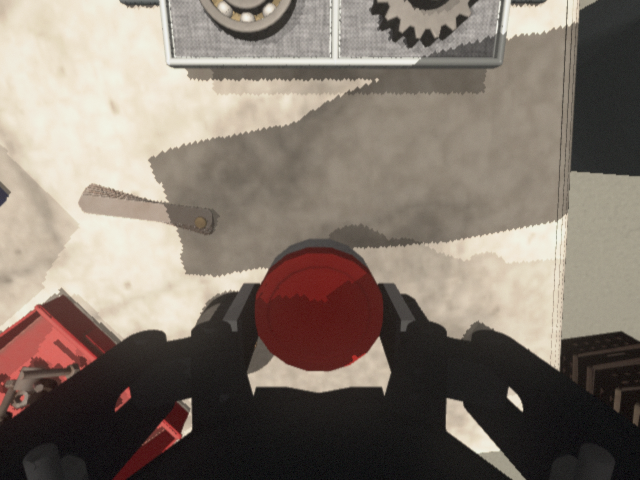

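Request:
{"method": "apply_moves", "body": {"rows": [[[-24, -47, 0], [0, 0, 0], 44], [[-25, -48, 0], [0, 0, 0], 44], [[-24, -47, 0], [0, 0, 0], 44], [[-24.9, -47.9, 0], [0, 0, 0], 44], [[0, 0, -25], [0, 0, 0], 44], [[0, 0, -22], [0, 0, 0], 44], [[0, 0, -5], [0, 0, 0], 44], [[0, 0, 0], [0, 0, 0], 44]]}}

```text
t: 17.9
ee_pos: [0.4225, -0.3605, 0.1257]
orientation: [-0.0, -0.438, 0.899, 0.001]
contact_force: [-0.6, -0.3, -2.0]
width: 0.0521
```

```bash
python3 tray.py w15|head -3
```

```text
[ 0.4228 -0.3607  0.1263] yaw 141.99 [ 0.1 -0.2 -1.2] 0.05237981438951941
end_a 0.79 [212. 211. 627. 391.] (array([ 0.3923, -0.3257,  0.1039]), array([ 0.3682, -0.3264], dtype=float32), ((393.1301574707031, -323.9814453125), (95.84127044677734, 188.7906494140625), 52.2771110534668), 38532)
slope toward green 0.014345910431985702 z ctr 0.04390829481849647 G 0.04456734701143728 Y 0.043249242625555656
```

View pics/w15.png

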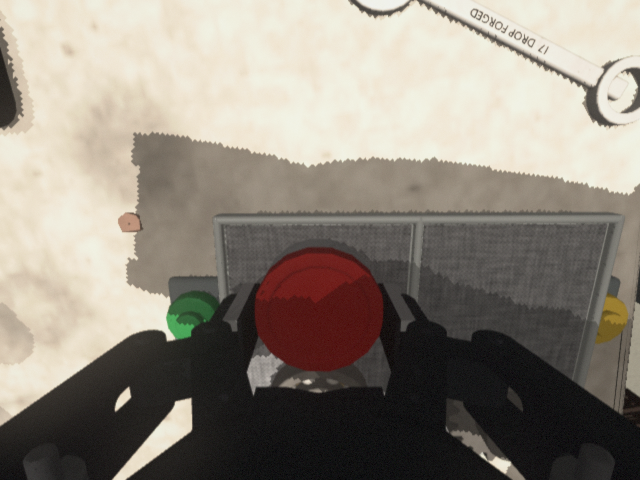

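Request:
{"method": "apply_moves", "body": {"rows": [[[0.3, -0.3, -1.5], [0, 0, 0], 44], [[0, 0, -1.5], [0, 0, 0], 44], [[0, 0, 0], [0, 0, 0], 44]]}}

```text
t: 18.48
ee_pos: [0.423, -0.3611, 0.1232]
orientation: [0.0, -0.438, 0.899, -0.0]
contact_force: [0.2, -0.0, -0.2]
width: 0.0523
```

```bash
python3 tray.py w16|head -3
```

```text
[ 0.423  -0.3611  0.1232] yaw 141.97 [ 1.1  0.3 -0. ] 0.05180855148172406
end_a 0.71 [215. 215. 637. 392.] (array([ 0.393 , -0.3253,  0.1039]), array([ 0.3674, -0.3258], dtype=float32), ((393.3815612792969, -324.3465881347656), (94.79569244384766, 188.68890380859375), 52.02507019042969), 39756)
slope toward green -0.0019277540311331547 z ctr 0.04388941811348464 G 0.04380085790236701 Y 0.04397797832460226
```

Request:
{"method": "apply_moves", "body": {"rows": [[[0, 0, -0.8], [0, 0, 0], 44], [[0, 0, 0], [0, 0, 0], 52], [[0, 0, 0], [0, 0, 0], 56], [[0, 0, 0], [0, 0, 0], 60], [[0, 0, 10], [0, 0, 0], 61], [[0, 0, 25], [0, 0, 0], 62], [[0, 0, 40], [0, 0, 0], 66], [[0, 0, 0], [0, 0, 0], 70]]}}

```text
t: 19.68
ee_pos: [0.4237, -0.362, 0.2008]
orientation: [0.001, -0.438, 0.899, -0.003]
contact_force: [-0.4, 0.2, -0.2]
width: 0.0701
```

```bash
python3 tray.py w17|head -3; python3 - <<'E'
from h import *
p=robot.snapshot("scene");cv2.imwrite("pics/scene1.png",p["image"][100:480,150:550])
for n,lo,hi in (("bearing",.052,.065),("pinion",.066,.08),("grease_tin",.063,.08),("white_carton",.018,.03)):
  for r in robot.silhouettes(n,p)[:1]:
    P=pts(p,r["region"]);print(n,r["confidence"],topfit(P,lo,hi),P[:,2].max())
E
```

```text
[ 0.4232 -0.3615  0.199 ] yaw 141.97 [ 0.4  0.6 -0.3] 0.06995272981693344
end_a 0.74 [252. 194. 534. 370.] (array([ 0.4065, -0.3097,  0.1143]), array([ 0.3924, -0.3165], dtype=float32), ((406.82415771484375, -308.21978759765625), (136.50308227539062, 187.99456787109375), 51.987937927246094), 30076)
slope toward green -0.039045834762158275 z ctr 0.04396764059701856 G 0.042173872891261 Y 0.04576140830277613
bearing 0.73 (array([ 0.4589, -0.3151,  0.027 ]), array([ 0.4574, -0.3153], dtype=float32), ((458.7219543457031, -316.1612243652344), (51.24596405029297, 50.99678039550781), 8.192487716674805), 571) 0.05937294240478419
pinion 0.93 (array([ 0.3869, -0.2581,  0.0162]), array([ 0.3873, -0.2596], dtype=float32), ((387.839111328125, -259.24554443359375), (30.880393981933594, 27.55160903930664), 64.4629135131836), 264) 0.07587707394858745
grease_tin 0.64 (array([ 0.4222, -0.3637,  0.0278]), array([ 0.4214, -0.3646], dtype=float32), ((421.5838317871094, -364.161865234375), (53.662025451660156, 52.44102478027344), 60.73170471191406), 1047) 0.06998379433074853
white_carton 0.77 (array([0.4721, 0.0009, 0.038 ]), array([ 4.718e-01, -3.000e-04], dtype=float32), ((472.7317810058594, 0.4882240295410156), (51.57756042480469, 63.637367248535156), 20.880847930908203), 543) 0.024272933321045187
```

View pics/w17.png

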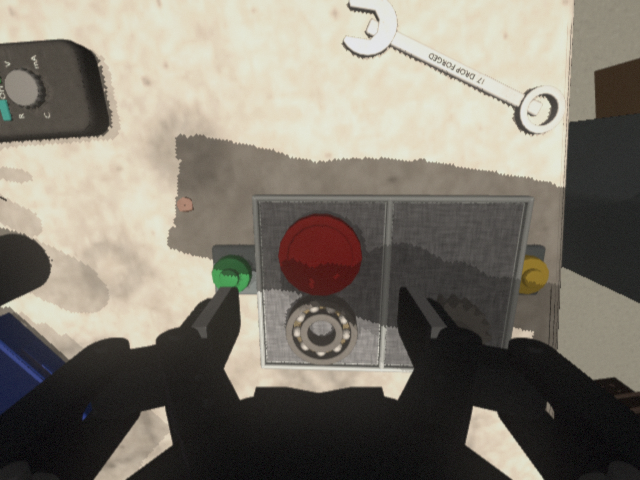

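View pics/scene1.png

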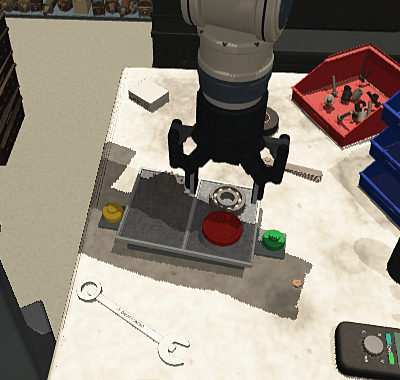

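Request:
{"method": "apply_moves", "body": {"rows": [[[8, 60, 10], [0, 0, -0.1745], 74], [[9, 60, 0], [0, 0, -0.1745], 76], [[9, 60, 0], [0, 0, -0.1746], 76], [[8, 61, 0], [0, 0, 0], 76], [[8, 61, -20], [0, 0, 0], 76], [[9.3, 60.9, -20], [0, 0, 0], 76], [[0, 0, -20], [0, 0, 0], 76], [[0, 0, 0], [0, 0, 0], 76]]}}

```text
t: 21.12
ee_pos: [0.4727, -0.004, 0.1476]
orientation: [-0.001, -0.195, 0.981, 0.0]
contact_force: [-0.4, -0.4, 0.3]
width: 0.0759
```

```bash
python3 - <<'E'
from h import *
p=wsnap();cv2.imwrite("pics/w18.png",p["image"])
s=robot.sense();print(s["ee_pos"],yaw(),s["width"])
for r in robot.silhouettes("white_carton",p)[:1]:
    P=pts(p,r["region"]);print(r["confidence"],topfit(P,.017,.03))
E
```

```text
[ 0.47318597 -0.00472688  0.14849081] 112.40684069723258 0.07601686675586028
0.68 (array([0.4742, 0.0033, 0.038 ]), array([0.4734, 0.0028], dtype=float32), ((474.56549072265625, 3.4616012573242188), (50.70121765136719, 60.10478210449219), 21.332693099975586), 7369)
```

View pics/w18.png

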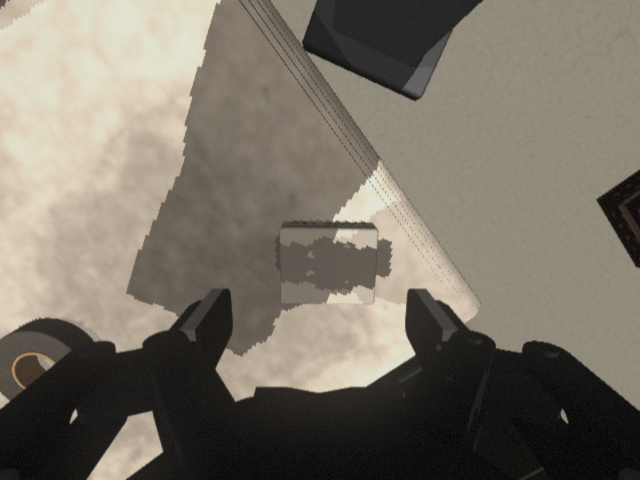

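Request:
{"method": "apply_moves", "body": {"rows": [[[1.2, 7.8, -20], [0, 0, -0.019], 76], [[0, 0, -25], [0, 0, 0], 76], [[0, 0, -20], [0, 0, 0], 76], [[0, 0, -5], [0, 0, 0], 76], [[0, 0, 0], [0, 0, 0], 56], [[0, 0, 0], [0, 0, 0], 50], [[0, 0, 0], [0, 0, 0], 50], [[0, 0, 0], [0, 0, 0], 50]], "newtons": 30}}

```text
t: 22.22
ee_pos: [0.475, 0.0027, 0.0795]
orientation: [0.001, -0.185, 0.983, -0.001]
contact_force: [-1.1, -1.9, 7.1]
width: 0.0589
```

Request:
{"method": "apply_moves", "body": {"rows": [[[0, 0, 15], [0, 0, 0], 50], [[0, 0, 40], [0, 0, 0], 50], [[0, 0, 45], [0, 0, 0], 50], [[0, 0, 0], [0, 0, 0], 50]]}}

```text
t: 22.72
ee_pos: [0.4759, 0.0029, 0.1818]
orientation: [0.003, -0.185, 0.983, -0.001]
contact_force: [-0.3, 0.0, -1.3]
width: 0.0592
```

```bash
python3 held.py white_carton w19
```

```text
[0.4751 0.003  0.18  ] yaw 111.31 [-0.4 -0.4 -1.8] 0.05912384209794876
0.96 [243.0, 237.4, 392.1, 363.8] [[-0.023, -0.028, 0.0569], [0.0047, 0.0004, 0.0581], [0.025, 0.0284, 0.0723]]
top z 0.05713571500676384
slope [ 0.011 -0.001  0.058]
(array([0.0004, 0.    , 0.038 ]), array([0.0022, 0.0002], dtype=float32), ((0.02050018310546875, -0.24254417419433594), (50.72538375854492, 61.03876876831055), 0.24727600812911987), 15588)
```

View pics/w19.png

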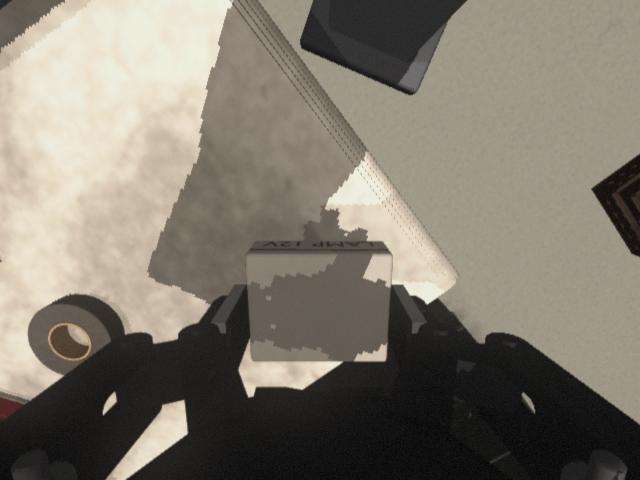

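Request:
{"method": "apply_moves", "body": {"rows": [[[-21, -51, 0], [0, 0, 0.134], 50], [[-21, -51, 0], [0, 0, 0.134], 50], [[-21, -51, 0], [0, 0, 0.134], 50], [[-21, -51, 0], [0, 0, 0.134], 50], [[-20, -51, 0], [0, 0, 0], 50], [[-20.4, -52.4, 0], [0, 0, 0], 50], [[0, 0, -20], [0, 0, 0], 50], [[0, 0, 0], [0, 0, 0], 50]]}}

```text
t: 23.82
ee_pos: [0.349, -0.3039, 0.1565]
orientation: [-0.001, -0.438, 0.899, 0.003]
contact_force: [-0.0, 1.3, -0.9]
width: 0.0589
```

```bash
python3 tray.py w20|head -3
```

```text
[ 0.3496 -0.3037  0.1574] yaw 141.99 [ 0.2  0.5 -2.1] 0.05905898913821863
end_a 0.64 [ 65. 204. 407. 410.] (array([ 0.4057, -0.3094,  0.1143]), array([ 0.3842, -0.3386], dtype=float32), ((406.7445373535156, -308.65875244140625), (136.12649536132812, 188.27615356445312), 51.97541046142578), 18629)
slope toward green -0.03826998774133391 z ctr 0.04401803326531466 G 0.042259909261989616 Y 0.045776157268639706
```

View pics/w20.png

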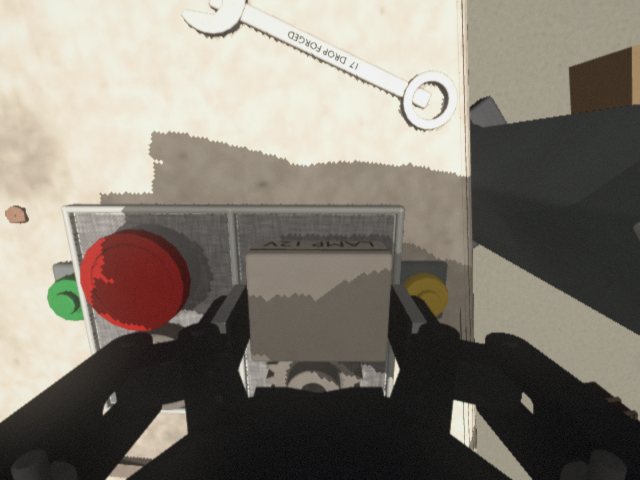

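Request:
{"method": "apply_moves", "body": {"rows": [[[0.9, -0.6, -18], [0, 0, 0], 50], [[0, 0, -10], [0, 0, 0], 50], [[0, 0, -3], [0, 0, 0], 50], [[0, 0, -1.5], [0, 0, 0], 50], [[0, 0, -1], [0, 0, 0], 50], [[0, 0, 0], [0, 0, 0], 50]]}}

```text
t: 24.78
ee_pos: [0.3512, -0.3052, 0.1254]
orientation: [0.0, -0.438, 0.899, -0.0]
contact_force: [0.8, 0.1, -0.7]
width: 0.0592
```

```bash
python3 tray.py w21|head -3
```

```text
[ 0.3512 -0.3052  0.1254] yaw 142.0 [-0.2  0.6 -0.7] 0.05941204606916492
end_a 0.9 [ 16. 211. 430. 394.] (array([ 0.3921, -0.3269,  0.1033]), array([ 0.3779, -0.3431], dtype=float32), ((395.1286315917969, -323.28668212890625), (98.88440704345703, 188.5275421142578), 51.90281677246094), 21174)
slope toward green -0.024810519521379793 z ctr 0.04396935386298945 G 0.04282955970288044 Y 0.045109148023098476
```

View pics/w21.png

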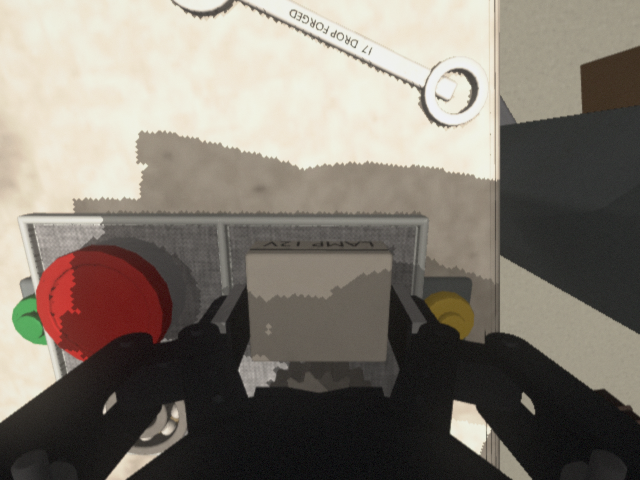

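Request:
{"method": "apply_moves", "body": {"rows": [[[0, 0, -1], [0, 0, 0], 50], [[0, 0, 0], [0, 0, 0], 60], [[0, 0, 0], [0, 0, 0], 63], [[0, 0, 0], [0, 0, 0], 66], [[0, 0, 0], [0, 0, 0], 66], [[0, 0, 10], [0, 0, 0], 66], [[0, 0, 30], [0, 0, 0], 66], [[0, 0, 40], [0, 0, 0], 66]]}}

```text
t: 25.98
ee_pos: [0.3508, -0.3048, 0.2052]
orientation: [-0.0, -0.438, 0.899, 0.001]
contact_force: [0.9, -0.6, -0.1]
width: 0.0658
```

Request:
{"method": "apply_moves", "body": {"rows": [[[20, 40, 30], [0, 0, 0], 70], [[20, 40, 30], [0, 0, 0], 70], [[0, 30, 0], [0, 0, 0], 70], [[0, 0, 0], [0, 0, 0], 70], [[0, 0, 0], [0, 0, 0], 70]]}}

```text
t: 26.6
ee_pos: [0.3911, -0.1953, 0.2646]
orientation: [0.0, -0.439, 0.899, -0.0]
contact_force: [0.0, -1.0, 0.2]
width: 0.0698
```

```bash
python3 tray.py w22|head -3; python3 - <<'E'
from h import *
p=wsnap()
C=np.array([.406,-.3083]);d=np.array([.788,-.616]);u=np.array([.616,.788])
for n,lo,hi in (("bearing",.054,.065),("pinion",.066,.08),("grease_tin",.065,.08),("white_carton",.06,.075)):
  for r in robot.silhouettes(n,p)[:1]:
    P=pts(p,r["region"]);f=topfit(P,lo,hi);c=np.array(f[2][0])/1000 if n=="white_carton" else f[0][:2]
    Q=P[(P[:,2]>lo)&(P[:,2]<hi)];print(n,r["confidence"],f[0],f[2][1:],"along,across",((c-C)@d).round(4),((c-C)@u).round(4),"z",np.median(Q[:,2]))
p=robot.snapshot("side");cv2.imwrite("pics/side1.png",cv2.resize(p["image"][220:380,220:470],None,fx=3,fy=3))
E
```

```text
[ 0.3911 -0.1956  0.2644] yaw 141.98 [0.1 0.4 0.8] 0.06982683215065245
end_a 0.82 [ 94.  41. 337. 214.] (array([ 0.4052, -0.3082,  0.1144]), array([ 0.4056, -0.3061], dtype=float32), ((406.19683837890625, -307.982421875), (136.37355041503906, 188.1856231689453), 51.9206428527832), 22212)
slope toward green -0.00046299699161103826 z ctr 0.043962598362583274 G 0.0439413298287625 Y 0.04398386689640405
bearing 0.89 [ 0.4602 -0.3128  0.0264] ((51.17022705078125, 51.678646087646484), 29.707210540771484) along,across 0.0455 0.0298 z 0.057971137855499455
pinion 0.62 [ 0.389  -0.2557  0.0151] ((29.624813079833984, 29.279691696166992), 51.96867752075195) along,across -0.0458 0.031 z 0.07135369117849583
grease_tin 0.81 [ 0.4235 -0.3612  0.0274] ((53.3189697265625, 53.56353759765625), 10.525156021118164) along,across 0.0464 -0.0309 z 0.06855435075712144
```

View pics/w22.png

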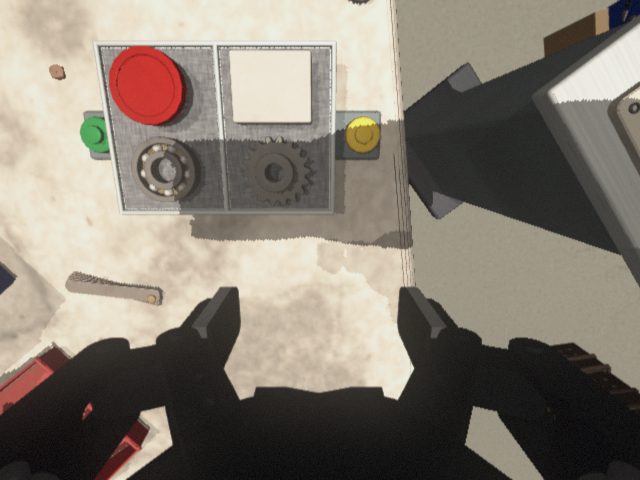

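View pics/side1.png

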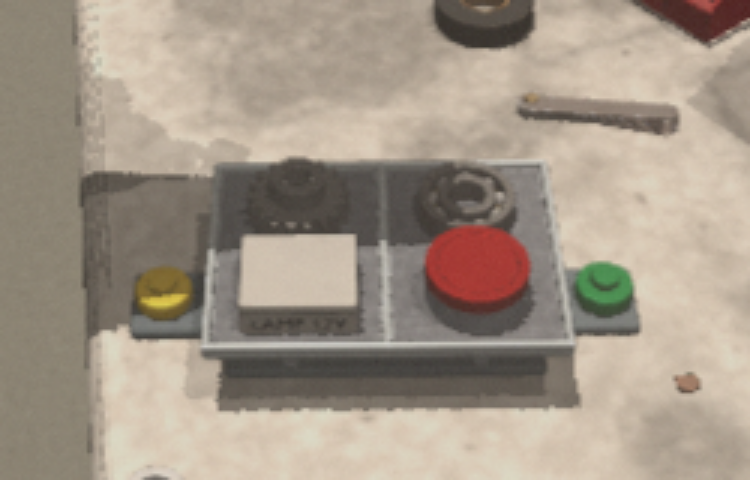

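The tray is level: the slope is -0.0005 rad. All four things lie flat in their slots, with the carton at (270,87) next to the pinion, and the gripper is clear. I'll hand it in.

```bash
python3 -c "
from workcell import robot
print(robot.finish_job())"
```

```text
the job is handed in; nothing more can be done
None
```

Both kits are on the tray and the job is handed in, at about 27 s of the 96 s allowed. I loaded the ends in turn: bearing (green), pinion (yellow, gripped by its hub), grease tin (green), then white carton (yellow).

**Last checks before handing in:**
- **Level:** the tray slope measured -0.0005 rad. During loading, one light press while setting the bearing down tilted the tray to about 0.077 rad, short of the 0.10 stop. Otherwise it stayed within about 0.044 rad.
- **Position:** the bearing, pinion and tin measured within about 1.5 mm of their slots (46 mm along, 31 mm across).
- **Lying flat:** the bearing, pinion and tin tops were at the right heights. The wrist and side pictures show all four flat and the right way up, with the gripper clear.

**What failed or disagreed:**
- **Carton:** the network missed it in the last wrist shot, so I only checked it by eye. It looks square beside the pinion and clear of the rims.
- **Cameras:** the fixed cameras and the wrist camera disagreed by 2 to 3 mm, and I worked to the wrist camera.

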